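Rack the finished whistle heads and put the locked clamp away

TASK

Put away the finished voicing work: lay each of the three whistle heads (the olive tubes with a white beak) flat at the middle of the groove of the ash stand that is cut to its own length, shortest head in the shortest groove and longest in the longest, either way round. Of the two clamps, lay the one that is ratcheted shut flat on the middle of the cork mat, lengthwise along it. Leave the plain tube and the open clamp, still needed for the next whistle, where they lie.

Things in the scene. Friction and masses are not known exactly. Their poses are not given: they have to be found in the camera images.
- head_short: The short finished whistle head: matte olive tube on its side, 70 mm long over all, 22 mm diameter, its last 30 mm at +x a white delrin beak, a small dark window in the top beside it. Origin on the tube axis at mid length, 11 mm above what it lies on; x along the tube, z up. A flat underneath stops rolling. Grip across the tube at mid length.
- head_medium: The medium finished whistle head: matte olive tube on its side, 100 mm long over all, 22 mm diameter, its last 30 mm at +x a white delrin beak, a small dark window in the top beside it. Origin on the tube axis at mid length, 11 mm above what it lies on; x along the tube, z up. A flat underneath stops rolling. Grip across the tube at mid length.
- head_long: The long finished whistle head: matte olive tube on its side, 130 mm long over all, 22 mm diameter, its last 30 mm at +x a white delrin beak, a small dark window in the top beside it. Origin on the tube axis at mid length, 11 mm above what it lies on; x along the tube, z up. A flat underneath stops rolling. Grip across the tube at mid length.
- plain_tube: Plain olive tube, not a head: 100 mm long, 22 mm diameter, no white beak, no window. Origin on its axis at mid length, x along it. It stays where it lies.
- groove_short: Ash strip 176 x 51.5 x 14 mm, fixed, with the short groove: a pocket 94 mm long centred in it, ends closed; floor 30 mm wide, 8 mm above the origin, sides sloping out to 42 mm at the top. Origin: centre of its underside (on a 10 mm slate slab); x along the groove, z up. A seated head's axis is 19 mm above it. Two other strips hold a brass punch and a white rod, up to 23 mm high.
- groove_medium: Ash strip 176 x 51.5 x 14 mm, fixed, with the medium groove: a pocket 124 mm long centred in it, ends closed; floor 30 mm wide, 8 mm above the origin, sides sloping out to 42 mm at the top. Origin: centre of its underside (on a 10 mm slate slab); x along the groove, z up. A seated head's axis is 19 mm above it. The stand's five strips touch side by side, 52 mm apart, in any order.
- groove_long: Ash strip 176 x 51.5 x 14 mm, fixed, with the long groove: a pocket 154 mm long centred in it, ends closed; floor 30 mm wide, 8 mm above the origin, sides sloping out to 42 mm at the top. Origin: centre of its underside (on a 10 mm slate slab); x along the groove, z up. A seated head's axis is 19 mm above it. The stand's five strips touch side by side, 52 mm apart, in any order.
- clamp_shut: Steel locking forceps lying flat, 128 mm long, 10 mm thick. Origin under mid length, on the surface; x to the jaw tips, z up. Ratcheted shut: jaws together, finger rings side by side (60 mm across). Its box joint (30 x 14 x 10 mm), centred at x = +9 mm, is the place to pinch, across y.
- clamp_open: Steel locking forceps lying flat, 128 mm long, 10 mm thick. Origin under mid length, on the surface; x to the jaw tips, z up. Standing open: jaws spread in a V, finger rings wide apart (about 95 mm across). It stays where it lies.
- cork_mat: Cork mat fixed to the bench, 160 x 84 mm, 4 mm thick. Origin at the centre of its underside (bench height); x along its long side, z up.
Things that resemble listed ones, but are neither listed nor needed, are in the scene too. What is shaped like the head_short but turquoise is not meant. What is shaped like the head_medium but orange is not meant.

How it is judged (in metres and radians):
At the end, for the whole second after the job is handed in: Each head on its own groove floor: centre within 14 mm lengthwise, 8 mm sideways, 4 mm in height, axis within 0.15 rad. The shut clamp lies on the mat: origin within 20 mm lengthwise, 18 mm sideways, within 0.35 rad either way round. All at rest; plain tube, open clamp within 20 mm of start (x of head_short in the frame of groove_short between -0.014 and 0.014 m and y of head_short in the frame of groove_short between -0.008 and 0.008 m and z of head_short in the frame of groove_short between 0.015 and 0.023 m and angle between the x axis of head_short and the x axis of groove_short, either way round below 0.15 rad and linear speed of each of head_short, head_medium, head_long, clamp_shut below 0.02 m/s and x of head_medium in the frame of groove_medium between -0.014 and 0.014 m and y of head_medium in the frame of groove_medium between -0.008 and 0.008 m and z of head_medium in the frame of groove_medium between 0.015 and 0.023 m and angle between the x axis of head_medium and the x axis of groove_medium, either way round below 0.15 rad and x of head_long in the frame of groove_long between -0.014 and 0.014 m and y of head_long in the frame of groove_long between -0.008 and 0.008 m and z of head_long in the frame of groove_long between 0.015 and 0.023 m and angle between the x axis of head_long and the x axis of groove_long, either way round below 0.15 rad and x of clamp_shut in the frame of cork_mat between -0.02 and 0.02 m and y of clamp_shut in the frame of cork_mat between -0.018 and 0.018 m and z of clamp_shut in the frame of cork_mat between 0.001 and 0.009 m and angle between the x axis of clamp_shut and the x axis of cork_mat, either way round below 0.35 rad and distance of each of plain_tube, clamp_open from where it was at the start of the episode below 0.02 m); the robot touches nothing.
It fails at once if the plain tube is carried off or knocked away (over 20 mm) (distance of plain_tube from where it was at the start of the episode above 0.02 m).
It fails at once if the open clamp is carried off or knocked away (over 20 mm) (distance of clamp_open from where it was at the start of the episode above 0.02 m).
It also fails if it takes over 99 s, if anything falls off the work surface, if the arm or the gripper's body presses on something with over 40 N, if the wrist force passes 120 N, or if a joint passes its speed limit or range.

ROBOT

A 6-joint arm with a two-finger parallel gripper is mounted at the origin on the work surface. World frame = base frame: x ahead of the robot, y to its left, z up, the work surface at z = 0. Lengths are in mm, angles in degrees, forces in N, time in s.
With the tool pointing down it reaches from about 300 to 850 mm from the base axis. Payload 4.2 kg.
Tool frame: the origin (TCP) lies midway between the tips of the shut fingers; the grasp point (between the pads) lies 19 mm behind it; z points along the fingers, y is the line along which they close (so a half turn about z gives the same grasp; the last joint's range is limited). The gripper opens to 91 mm and grips with 3 to 60 N. Pads are 32 mm wide; open, the fingers measure 118 mm over their backs; the gripper's body (76 mm by 178 mm) begins 60 mm behind the grasp point.
Start: joints at [-66.921, 18.312, 89.639, -0, 72.044, -1.146], TCP at [235.936, -524.383, 213.976] pointing down, gripper open.
Joint ranges: [-177.97, 177.97], [-48.28, 115.42], [12.27, 149.76], [-77.06, 257.06], [2.81, 150.46], [-146.56, 146.56]. Speed limits (degrees/s): [147.25, 147.25, 180, 180, 180, 180].

INTERFACE

Orientations are given as [roll, pitch, yaw] about the fixed x, y, z axes, in that order (R = Rz(yaw) Ry(pitch) Rx(roll)).
In Python, from workcell import env gives the robot as it stands.
- The arm moves only by the shell command python3 -m jog 'ROWS' [FORCE]. ROWS is a JSON object of lists of equal length, an entry for each row: "jaw": the finger opening in mm, from 0 to 91.2; "slide": the shift along the tool's x, y, z in units of 30 mm (1.0 is 30 mm), a list of three; "spin": the turn about the tool's z in units of 8 degrees (1.0 is 8 degrees). In form: {"jaw": [jaw, ...], "slide": [[dx, dy, dz], ...], "spin": [spin, ...]}. A call has 1 to 10 rows; each row shifts and turns the commanded pose from where the row before left it, along the tool's axes as they then stand; what a row does not reach is not made up. A row lasts 1/10 s, in which the tool goes at most 50 mm and 8.59 degrees, less where a joint would pass 70% of its speed; a pose out of reach is approached as far as the arm can. A call is refused whole if a number of a shift passes 1 or a number of a turn 1, either way. A call with a gripper value outside its range is refused whole. The fingers move at their own pace and stop on an object; FORCE is the grip in N (left out, the last holds). Time passes only in rows, so rows that do not move let the fingers close. It gives the time, the measured TCP pose, the force, the opening and the grip force at its end, in the units of the state.
- env.state(): the state, without advancing time (a new reading comes with each control period).
- env.grab_frame(name): name is "scene" or "top"; returns the picture (400x640x3 uint8, red, green, blue); there is no depth.
- env.camera_model(name): a dict with "fx", "fy", "cx", "cy" (pixels), "camera_from_world" (4x4, takes a point from world to camera coordinates). Camera axes: x right, y up, looking along -z (the intrinsics and any distortion apply to the point x, -y, -z); pixel columns grow to the right and rows downward; lengths in mm; the calibration is good to about 2 mm. A picture is of the moment at which its call begins. camera_model takes no time and is no camera call.
- env.job_done(): hands the job in; it is judged then, once.
The state is a dict: "time_s": time; "qpos": joint angles; "qvel": joint speeds; "effort": joint torques, N m; "ee_pos": TCP position; "ee_rot": TCP orientation; "force": force on the tool from outside, world axes, zero at the start; "torque": the same for the moment, N m; "gripper_width": finger opening in mm; "gripper_force": force on a finger pad.
Only numpy, scipy, OpenCV 4.12 (cv2) and the standard library are available. Lean on these libraries where they do the work, as an engineer would, in place of code of your own. Each camera call takes 0.05 s, during which the arm holds its last target. There are 200 camera calls.

## Working session

There is one attempt and no reset: what is moved stays moved. The work goes in short steps, Python scripts to look and compute and a shell command to move; the robot and the scene stay as the last step left them, time stands still between calls to the robot, and variables do not carry over. Pictures are saved under pics/ and viewed, at most 14 in all, crops included, and the job is handed in when it is done.

```bash
mkdir -p pics; ls; python3 - <<'E'
from workcell import env
import cv2
for n in("top","scene"):
    f=env.grab_frame(n); cv2.imwrite(f"pics/{n}0.png",f[:,:,::-1])
    m=env.camera_model(n); print(n,m)
s=env.state(); print(s)
E
```

```text
pics
top {'fx': 404.9648369256522, 'fy': 404.9648369256522, 'cx': 313.79975009145016, 'cy': 202.62595215122306, 'camera_from_world': array([[-5.10617456e-02, -9.98681928e-01,  5.20617598e-03,
        -3.65399329e+01],
       [ 9.78214421e-01, -4.89635784e-02,  2.01740213e-01,
        -4.85020512e+02],
       [-2.01219392e-01,  1.53939639e-02,  9.79425230e-01,
        -9.34958074e+02],
       [ 0.00000000e+00,  0.00000000e+00,  0.00000000e+00,
         1.00000000e+00]])}
scene {'fx': 376.45193254980575, 'fy': 376.45193254980575, 'cx': 325.3971612621097, 'cy': 199.6104769458018, 'camera_from_world': array([[ 7.52554854e-01,  6.58488614e-01,  7.34413106e-03,
        -3.39059476e+02],
       [-3.69430007e-01,  4.12919089e-01,  8.32477805e-01,
         1.70110663e+02],
       [ 5.45144624e-01, -6.29198356e-01,  5.54009718e-01,
        -1.13206893e+03],
       [ 0.00000000e+00,  0.00000000e+00,  0.00000000e+00,
         1.00000000e+00]])}
{'time_s': 0.1, 'qpos': array([-6.69200081e+01,  1.83480126e+01,  8.96992119e+01,  9.45034445e-04,
        7.20430325e+01, -1.14865223e+00]), 'qvel': array([ 0.00505939, -0.07805918, -0.15221961,  0.05823965, -0.03672929,
       -0.02892149]), 'effort': array([-1.73571988e-05, -4.13332164e+01, -2.32509184e+01,  7.29207206e-02,
        4.21745866e-02, -5.99958594e-05]), 'ee_pos': array([ 235.77396688, -523.95067104,  213.20538357]), 'ee_rot': array([-1.79909779e+02, -2.70768902e-03,  2.42283500e+01]), 'force': array([0.64802629, 0.18111525, 0.19759799]), 'torque': array([ 0.00102282,  0.02385769, -0.01928211]), 'gripper_force': 0.0, 'gripper_width': 91.3209792934361}
```

```bash
python3 - <<'E'
import cv2
f=cv2.imread("pics/top0.png"); cv2.imwrite("pics/top0b.png",cv2.resize(f,(800,500),interpolation=cv2.INTER_CUBIC))
E
```

```text
(no output)
```

View pics/top0b.png

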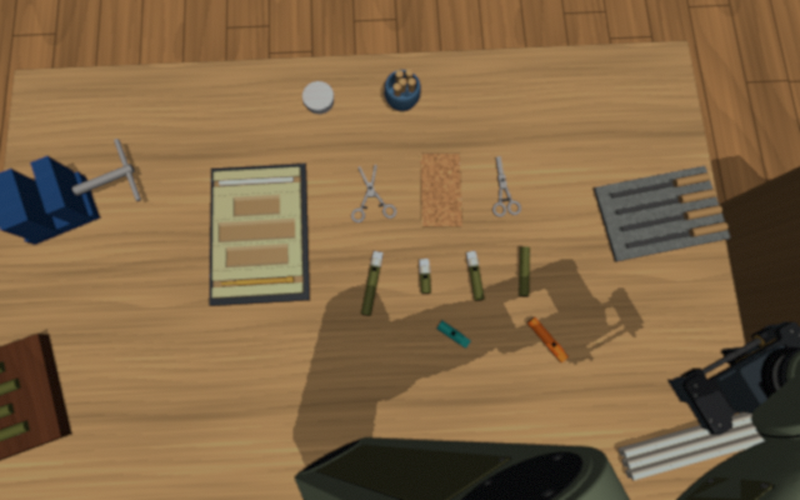

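View pics/scene0.png

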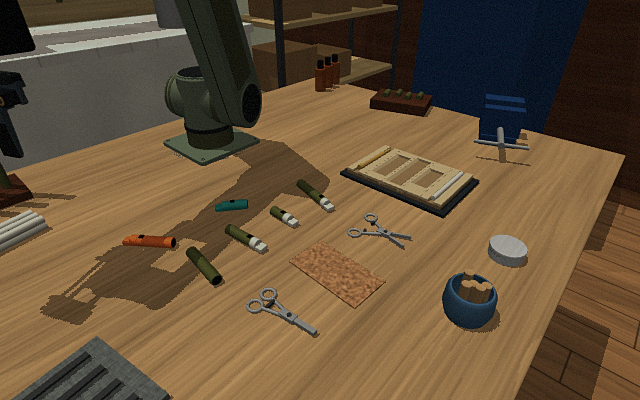

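The top view shows the stand at the left, with its strips from the top being white rod, short, long, medium and brass punch. The open clamp is at (372,195), the mat at (441,190) and the shut clamp at (504,187). The heads are long (372,282), short (425,275) and medium (475,275), and the plain tube is at (524,271). I'll enlarge for exact pixels.

```bash
cat > h.py <<'E'
import numpy as np
from workcell import env
def w(u,v,z,cam="top"):
    m=env.camera_model(cam); T=m["camera_from_world"]; R,t=T[:3,:3],T[:3,3]
    d=R.T@np.array([(u-m["cx"])/m["fx"],-(v-m["cy"])/m["fy"],-1]); o=-R.T@t
    return (o+d*(z-o[2])/d[2])[:2]
E
python3 - <<'E'
import cv2
f=cv2.imread("pics/top0.png")
def crop(n,x0,x1,y0,y1,s):
    c=cv2.resize(f[y0:y1,x0:x1],None,fx=s,fy=s,interpolation=cv2.INTER_CUBIC)
    for x in range(-(-x0//10)*10,x1,10):
        cv2.line(c,((x-x0)*s,0),((x-x0)*s,6),(0,0,255),1); 
        if x%20==0: cv2.putText(c,str(x),((x-x0)*s-10,16),0,.35,(0,0,255),1)
    for y in range(-(-y0//10)*10,y1,10):
        cv2.line(c,(0,(y-y0)*s),(6,(y-y0)*s),(0,0,255),1)
        cv2.putText(c,str(y),(8,(y-y0)*s+4),0,.35,(0,0,255),1)
    cv2.imwrite(f"pics/{n}.png",c)
crop("ob",275,432,116,260,5) if 0 else crop("ob1",275,432,116,184,5)
crop("ob2",275,432,190,262,5)
crop("st",155,255,126,246,5)
E
```

```text
(no output)
```

View pics/ob1.png

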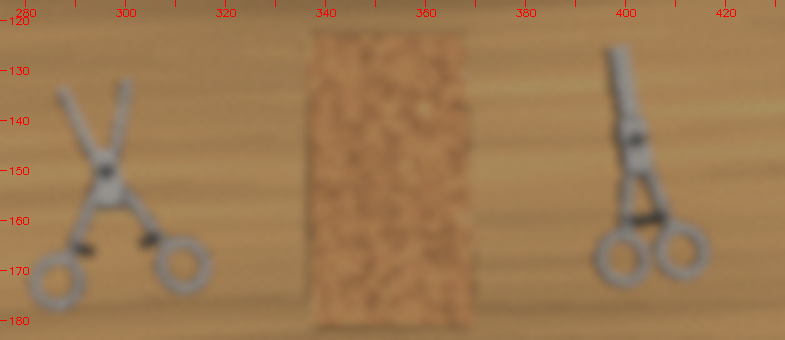

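View pics/ob2.png

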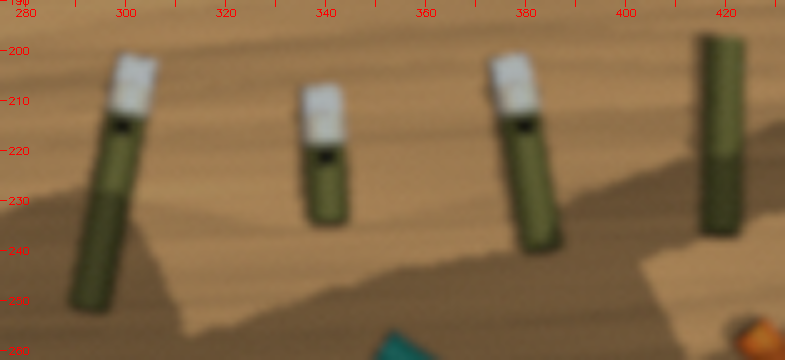

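View pics/st.png

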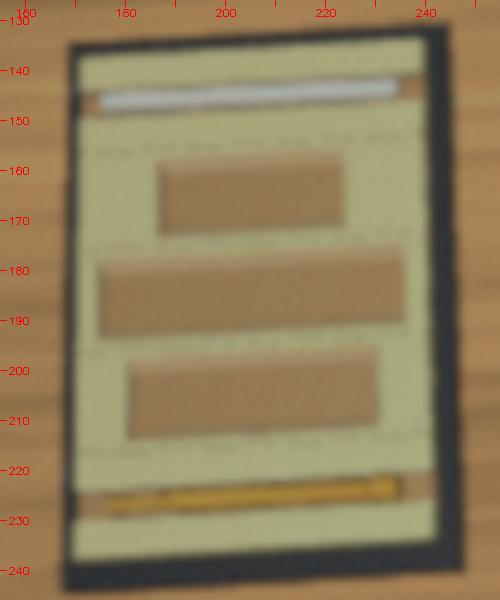

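```bash
python3 - <<'E'
from h import *
m=env.camera_model("top"); T=m["camera_from_world"]; print("cam",(-T[:3,:3].T@T[:3,3]).round())
def pr(n,a,b,z):
    A,B=w(*a,z),w(*b,z); d=A-B; print(n,((A+B)/2).round(1),"len",round(np.hypot(*d),1),"yaw",round(np.degrees(np.arctan2(d[1],d[0])),1))
pr("long",(302.8,201.5),(292.6,251.8),11)
pr("short",(339.2,207),(341.0,234.5),11)
pr("med",(377,201.3),(383.5,239.8),11)
pr("plain",(419.5,197.5),(419.5,236.5),11)
pr("shut",(398.3,125),(405.6,169.5),5)
pr("shutjoint",(401.5,138),(402.8,149.5),10)
print("pivot shut",w(402,144,10))
pr("shut rings",(399.5,167),(411.5,166),5)
pr("open",(293.5,131),(299,172),5)
pr("mat",(352,122.5),(352.8,181.5),4)
pr("matw",(336.3,152),(368.6,151.5),4)
C=[w(*p,24) for p in((170.5,138.2),(240,133.8),(242.2,234),(169.3,238.3))]
print("stand",np.mean(C,0).round(1),[round(np.hypot(*(C[i]-C[i-1])),1) for i in range(4)])
pr("standL",(240.7,184),(170,188.2),24)
d=C[3]-C[0];print("y dir",np.degrees(np.arctan2(d[1],d[0])))
d=C[2]-C[1];print("y dir",np.degrees(np.arctan2(d[1],d[0])))
pr("gs",(223.5,163.3),(186.3,165.8),22)
pr("gl",(235.8,182.8),(174.5,186.5),22)
pr("gm",(230.8,203),(180.5,206.3),22)
E
```

```text
cam [ 284.  -46. 1014.]
long [432.1 -18.5] len 129.1 yaw -13.8
short [ 441.1 -125.1] len 69.8 yaw 0.0
med [ 436.8 -225.6] len 98.5 yaw 4.7
plain [ 440.8 -325.1] len 99.5 yaw -5.9
shut [ 628.8 -299.9] len 123.3 yaw 3.5
shutjoint [ 636.  -300.1] len 31.7 yaw 0.7
pivot shut [ 635.27799948 -299.66523291]
shut rings [ 575.4 -304.2] len 31.4 yaw 92.1
open [630.7 -22.9] len 113.2 yaw 4.9
mat [ 623.1 -169.5] len 161.7 yaw -3.3
matw [ 622.5 -169.6] len 84.5 yaw 88.1
stand [547.1 208.1] [np.float64(258.9), np.float64(178.8), np.float64(260.6), np.float64(178.1)]
standL [543.8 208.5] len 177.2 yaw -89.3
y dir -179.49771213239225
y dir -179.6379510243854
gs [600.9 210.4] len 94.5 yaw -88.8
gl [548.1 209.5] len 154.0 yaw -89.3
gm [496.5 208.2] len 125.1 yaw -89.0
```

```bash
cat > go.py <<'E'
import sys
from h import *
x,y,z,p=map(float,sys.argv[1:]); s=env.state(); e=s["ee_pos"]; psi=s["ee_rot"][2]
c,n=np.cos(np.radians(p)),np.sin(np.radians(p)); d=np.array([x,y,z])-e
print("pos",e.round(1),"psi",round(psi,1),"units: spin",round((psi-p)/8,2),"then slide",(np.array([c*d[0]+n*d[1],n*d[0]-c*d[1],-d[2]])/30).round(2))
E
python3 -m jog '{"jaw":[91,91,91,91,91,91,91,91,91,91],"slide":[[0,0,0],[0,0,0],[0,0,0],[0.9,-0.4,0],[0.9,-0.4,0],[0.9,-0.4,0],[0.9,-0.4,0],[0.9,-0.4,0],[0.9,-0.4,0],[0.9,-0.4,0]],"spin":[0.87,0.87,0.87,0,0,0,0,0,0,0]}' 20; python3 go.py 635 -299.7 60 3
```

```text
time_s: 1.1
ee_pos: [420.6, -428.6, 213.5]
ee_rot: [-180.0, 0.0, 3.3]
force: [-0.3, -0.1, -0.7]
gripper_width: 90.9
gripper_force: 0.0
pos [ 420.6 -428.6  213.5] psi 3.3 units: spin 0.04 then slide [ 7.36 -3.92  5.12]
```

```bash
python3 -m jog '{"jaw":[91,91,91,91,91,60,60,60,60,60],"slide":[[0.92,-0.5,0.5],[0.92,-0.5,0.6],[0.92,-0.5,0.6],[0.92,-0.5,0.6],[0.92,-0.5,0.6],[0.92,-0.5,0.6],[0.92,-0.5,0.6],[0.92,-0.4,0.6],[0,0,0.3],[0,0,0]],"spin":[0.04,0,0,0,0,0,0,0,0,0]}'; python3 go.py 635 -299.7 3 3
python3 - <<'E'
from workcell import env
import cv2
f=env.grab_frame("scene")[260:360,200:360,::-1]; cv2.imwrite("pics/c1.png",cv2.resize(f,None,fx=4,fy=4,interpolation=2))
E
```

```text
time_s: 2.1
ee_pos: [632.7, -299.9, 61.4]
ee_rot: [-179.9, 0.3, 3.1]
force: [-0.0, -0.7, 0.6]
gripper_width: 59.9
gripper_force: 0.0
pos [ 632.7 -299.9   61.4] psi 3.1 units: spin 0.01 then slide [ 0.08 -0.    1.95]
```

View pics/c1.png

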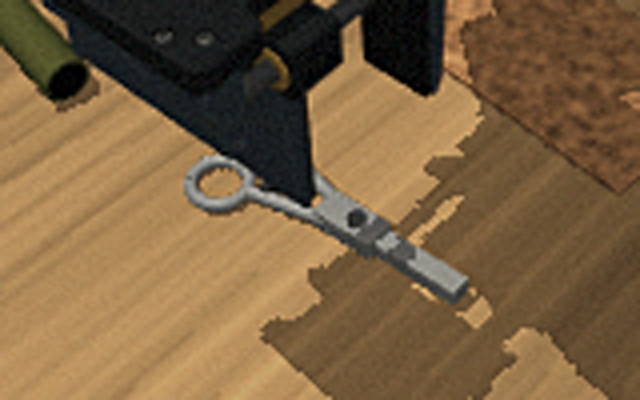

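The forceps' joint pivot is at about (355,215) in the crop, just beside the fingers' projected line. The gripper straddles it, so I'll descend and grip.

```bash
python3 -m jog '{"jaw":[60,60,60,60,8,8,8,8,8,8],"slide":[[0.08,0,0.6],[0,0,0.6],[0,0,0.5],[0,0,0.22],[0,0,0],[0,0,0],[0,0,0],[0,0,0],[0,0,0],[0,0,0]],"spin":[0,0,0,0,0,0,0,0,0,0]}' 25; python3 go.py 632 -170 60 -3
```

```text
time_s: 3.15
ee_pos: [636.5, -300.7, 6.6]
ee_rot: [180.0, -0.0, 3.0]
force: [-0.7, -0.5, 0.9]
gripper_width: 14.6
gripper_force: 0.6
pos [ 636.5 -300.7    6.6] psi 3.0 units: spin 0.75 then slide [-0.38 -4.34 -1.78]
```

```bash
python3 -m jog '{"jaw":[30,30,30,8,8,8,8,8,8],"slide":[[0,0,0],[0,0,0],[0,0,0.12],[0,0,0],[0,0,0],[0,0,0],[0,0,0],[0,0,0],[0,0,0]],"spin":[0,0,0,0,0,0,0,0,0]}' 25; python3 go.py 632 -170 60 -3
```

```text
time_s: 4.05
ee_pos: [636.4, -300.8, 2.8]
ee_rot: [180.0, -0.0, 3.0]
force: [0.6, -0.4, -1.1]
gripper_width: 13.7
gripper_force: 24.4
pos [ 636.4 -300.8    2.8] psi 3.0 units: spin 0.75 then slide [-0.37 -4.34 -1.91]
```

```bash
python3 -m jog '{"jaw":[8,8,8,8,8,8,8,8,8,8],"slide":[[0,0,-0.6],[0,0,-0.7],[0,-0.3,0],[-0.1,-0.8,0],[-0.1,-0.9,0],[-0.1,-0.9,0],[-0.05,-0.9,0],[0,-0.54,0],[0,0,0],[0,0,0]],"spin":[0.38,0.37,0,0,0,0,0,0,0,0]}' 25; python3 go.py 633 -170 8 -3
python3 - <<'E'
from workcell import env
import cv2
f=env.grab_frame("scene")[220:340,240:440,::-1]; cv2.imwrite("pics/c2.png",cv2.resize(f,None,fx=4,fy=4,interpolation=2))
E
```

```text
time_s: 5.05
ee_pos: [632.8, -170.4, 41.5]
ee_rot: [180.0, -0.0, -2.9]
force: [-0.3, -1.0, -1.3]
gripper_width: 14.0
gripper_force: 24.4
pos [ 632.8 -170.4   41.5] psi -2.9 units: spin 0.01 then slide [ 0.01 -0.01  1.12]
```

View pics/c2.png

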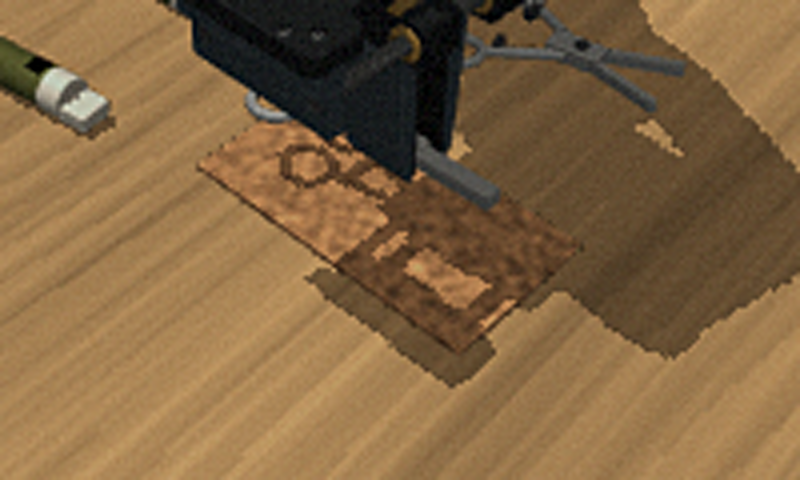

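The clamp is held level above the mat (jaw tip at (487,195) in the crop). Lower it and release.

```bash
python3 -m jog '{"jaw":[8,8,8,8,30,30,30,30,30,30],"slide":[[0,0,0.5],[0,0,0.35],[0,0,0.28],[0,0,0],[0,0,0],[0,0,0],[0,0,0],[0,0,-0.6],[0,0,-0.9],[0,0,-0.9]],"spin":[0,0,0,0,0,0,0,0,0,0]}'; python3 go.py 436.8 -225.6 60 4.7
```

```text
time_s: 6.1
ee_pos: [632.3, -170.0, 80.4]
ee_rot: [-180.0, 0.0, -3.0]
force: [0.0, -0.0, -0.3]
gripper_width: 30.0
gripper_force: 0.0
pos [ 632.3 -170.    80.4] psi -3.0 units: spin -0.96 then slide [-6.65  1.31  0.68]
```

```bash
python3 -m jog '{"jaw":[50,50,50,50,50,50,50,50,50,50],"slide":[[0,0,-0.5],[-0.7,0.1,0],[-0.9,0.2,0],[-0.9,0.2,0],[-0.9,0.2,0],[-0.9,0.2,0],[-0.9,0.2,0.3],[-0.9,0.2,0.4],[-0.55,0,0.4],[0,0,0.3]],"spin":[-0.96,0,0,0,0,0,0,0,0,0]}'; python3 go.py 436.8 -225.6 7 4.7
```

```text
time_s: 7.1
ee_pos: [434.7, -225.1, 52.5]
ee_rot: [-179.9, 0.1, 4.6]
force: [0.7, -0.3, 0.2]
gripper_width: 50.1
gripper_force: 0.0
pos [ 434.7 -225.1   52.5] psi 4.6 units: spin -0.01 then slide [0.07 0.02 1.52]
```

```bash
python3 - <<'E'
from workcell import env
import cv2
f=env.grab_frame("scene"); cv2.imwrite("pics/s3.png",cv2.resize(f[150:350,160:440,::-1],(800,571),interpolation=2))
E
```

```text
(no output)
```

View pics/s3.png

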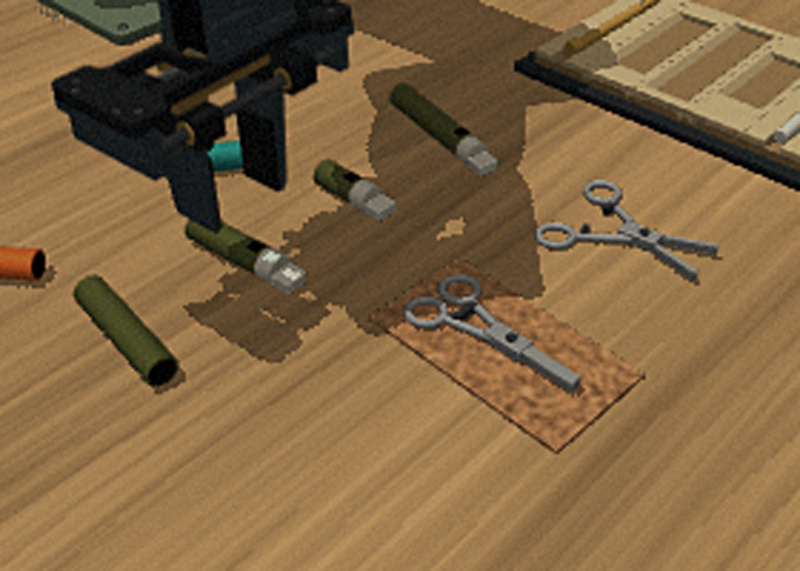

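```bash
python3 - <<'E'
from h import *
q=lambda u,v,z:w(160+u/2.857,150+v/2.857,z,"scene").round(1)
print("pivot",q(512,338,14),"tip",q(578,384,9),"rings",q(425,312,9),q(460,290,9),"mat",[q(*p,4) for p in((378,318),(462,262),(643,377),(556,450))])
E
python3 -m jog '{"jaw":[50,50,50,22,10,10,10,10,10],"slide":[[0.07,0.02,0.6],[0,0,0.6],[0,0,0.32],[0,0,0],[0,0,0],[0,0,0],[0,0,0],[0,0,0],[0,0,0]],"spin":[0,0,0,0,0,0,0,0,0]}' 25; python3 go.py 496.3 208.4 100 90.9
```

```text
pivot [ 632.8 -171. ] tip [ 684.2 -170.8] rings [ 572.1 -185.9] [ 574.9 -154.9] mat [array([ 549.4, -206.5]), array([ 552.8, -128. ]), array([ 707.9, -135.6]), array([ 702.4, -215.8])]
time_s: 8.05
ee_pos: [439.8, -226.1, 8.0]
ee_rot: [180.0, -0.1, 4.7]
force: [0.9, 0.8, 4.0]
gripper_width: 21.5
gripper_force: 25.0
pos [ 439.8 -226.1    8. ] psi 4.7 units: spin -10.78 then slide [14.45  2.11 -3.07]
```

```bash
python3 -m jog '{"jaw":[10,10,10,10,10,10,10,10,10,10],"slide":[[0,0,-0.6],[0,0,-0.9],[0,0,-0.9],[0,0,-0.6],[0,0,0],[0,0,0],[0,0,0],[0,0,0],[0,0,0],[0,0,0]],"spin":[0,-0.98,-1,-1,-1,-1,-1,-1,-1,-1]}'; python3 -m jog '{"jaw":[10,10,10,10,10,10,10,10,10,10],"slide":[[0,0,0],[0,0,0],[0.5,0.1,0],[0.9,0.15,0],[0.95,0.15,0],[0.95,0.15,0],[0.95,0.15,0],[0.95,0.15,0],[0.95,0.15,0],[0.95,0.15,0]],"spin":[-1,-0.8,0,0,0,0,0,0,0,0]}'; python3 go.py 496.3 211.4 45 90.9
```

```text
time_s: 9.05
ee_pos: [438.7, -225.8, 97.1]
ee_rot: [-180.0, 0.0, 76.9]
force: [-0.3, -0.1, -0.3]
gripper_width: 21.4
gripper_force: 25.0
time_s: 10.05
ee_pos: [469.6, -10.3, 97.2]
ee_rot: [-180.0, -0.0, 90.8]
force: [-0.2, 0.2, 0.3]
gripper_width: 21.6
gripper_force: 25.0
pos [469.6 -10.3  97.2] psi 90.8 units: spin -0.01 then slide [7.38 1.01 1.74]
```

```bash
python3 -m jog '{"jaw":[10,10,10,10,10,10,10,10,10,10],"slide":[[0.95,0.13,0],[0.95,0.13,0],[0.95,0.13,0],[0.95,0.13,0],[0.95,0.13,0],[0.95,0.13,0],[0.95,0.13,0],[0.6,0.03,0.4],[0,0,0.6],[0,0,0.6]],"spin":[0,0,0,0,0,0,0,0,0,0]}'; python3 go.py 496.3 211.4 28 90.9
python3 - <<'E'
from workcell import env
import cv2
f=env.grab_frame("scene"); cv2.imwrite("pics/s4.png",cv2.resize(f[110:230,320:500,::-1],None,fx=4,fy=4,interpolation=2))
E
```

```text
time_s: 11.05
ee_pos: [494.0, 207.1, 48.7]
ee_rot: [180.0, -0.0, 90.9]
force: [-0.3, -0.4, -1.0]
gripper_width: 21.4
gripper_force: 25.0
pos [494.  207.1  48.7] psi 90.9 units: spin -0.0 then slide [0.14 0.08 0.69]
```

View pics/s4.png

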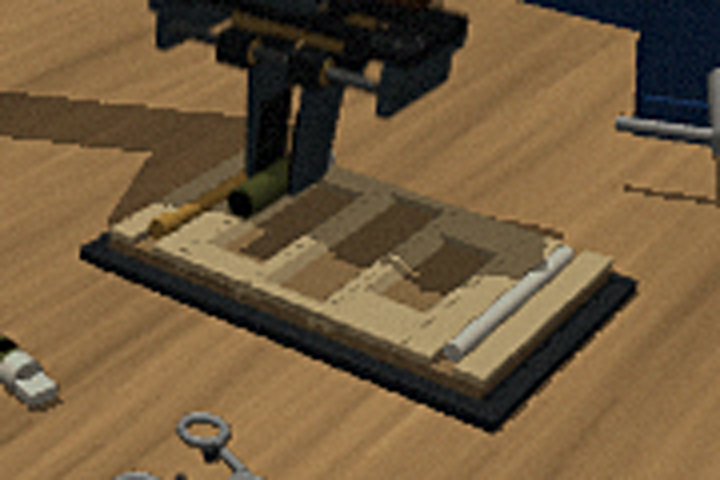

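```bash
python3 - <<'E'
from h import *
q=lambda u,v,z:w(320+u/4,110+v/4,z,"scene").round(1)
print([q(*p,24) for p in((108,235),(485,383),(612,255))],"head near end",q(241,203,52))
E
python3 -m jog '{"jaw":[10,10,10,10,32,32,32,32,32,32],"slide":[[0.14,0.07,0.3],[0,0,0.3],[0,0,0.12],[0,0,0],[0,0,0],[0,0,0],[0,0,0],[0,0,-0.6],[0,0,-0.9],[0,0,-0.9]],"spin":[0,0,0,0,0,0,0,0,0,0]}'; python3 go.py 432.1 -18.5 80 -13.8
```

```text
[array([426.2, 110.8]), array([682.7, 118. ]), array([676.4, 301.1])] head near end [492.9 157.6]
time_s: 12.1
ee_pos: [496.5, 209.7, 100.4]
ee_rot: [-180.0, 0.0, 90.9]
force: [0.2, -0.1, 0.7]
gripper_width: 32.1
gripper_force: 0.0
pos [496.5 209.7 100.4] psi 90.9 units: spin 13.09 then slide [-0.27  7.9   0.68]
```

```bash
python3 -m jog '{"jaw":[50,50,50,50,50,50,50,50,50,50],"slide":[[-0.7,-0.22,0],[-0.9,-0.27,0],[-0.9,-0.27,0],[-0.9,-0.27,0],[-0.9,-0.27,0],[-0.9,-0.27,0],[-0.9,-0.27,0],[-0.9,-0.27,0],[-0.57,-0.16,0],[0,0,0]],"spin":[0,0,0,0,0,0,0,0,0,1]}'; python3 -m jog '{"jaw":[50,50,50,50,50,50,50,50,50,50],"slide":[[0,0,0],[0,0,0],[0,0,0],[0,0,0],[0,0,0],[0,0,0],[0,0,0],[0,0,0],[0,0,0],[0,0,0]],"spin":[1,1,1,1,1,1,1,1,1,1]}'; python3 go.py 432.1 -18.5 7 -13.8
python3 - <<'E'
from workcell import env
import cv2
f=env.grab_frame("top"); cv2.imwrite("pics/t5.png",cv2.resize(f[120:270,160:340,::-1],None,fx=4,fy=4,interpolation=2))
E
```

```text
time_s: 13.1
ee_pos: [431.7, -20.1, 100.0]
ee_rot: [180.0, 0.0, 82.6]
force: [0.2, 0.2, -0.5]
gripper_width: 50.2
gripper_force: 0.0
time_s: 14.1
ee_pos: [432.5, -18.4, 100.0]
ee_rot: [180.0, -0.0, 2.6]
force: [-0.2, -0.9, -0.6]
gripper_width: 49.9
gripper_force: 0.0
pos [432.5 -18.4 100. ] psi 2.6 units: spin 2.05 then slide [-0.01  0.01  3.1 ]
```

View pics/t5.png

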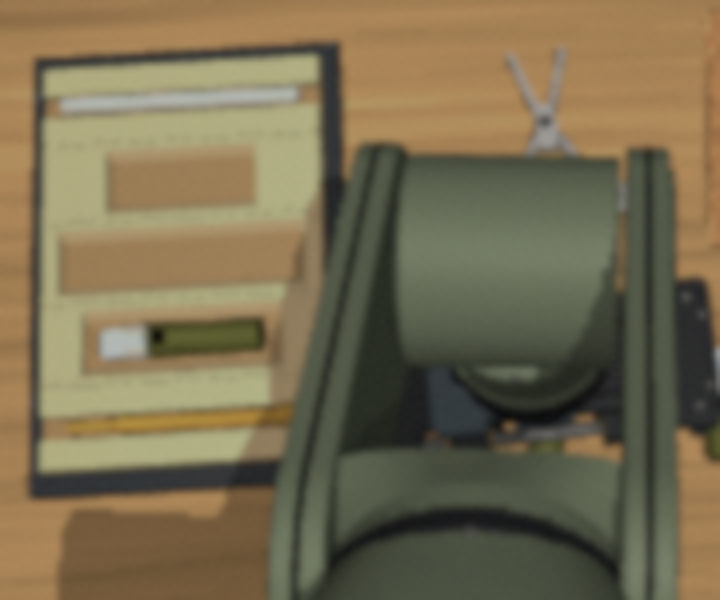

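The medium head sits centred in its groove: head ends at columns 99 and 263, pocket from 82 to about 283. Next the long head.

```bash
python3 -m jog '{"jaw":[50,50,50,50,50,50,22,10,10,10],"slide":[[0,0,0.5],[0,0,0.8],[0,0,0.8],[0,0,0.6],[0,0,0.3],[0,0,0.1],[0,0,0],[0,0,0],[0,0,0],[0,0,0]],"spin":[1,1,0.05,0,0,0,0,0,0,0]}' 25;  python3 -m jog '{"jaw":[10,10],"slide":[[0,0,0],[0,0,0]],"spin":[0,0]}'; python3 go.py 548 209 100 90.8
```

```text
time_s: 15.15
ee_pos: [432.9, -18.3, 7.2]
ee_rot: [-180.0, -0.1, -13.5]
force: [0.3, -0.6, 2.7]
gripper_width: 21.0
gripper_force: 25.1
time_s: 15.35
ee_pos: [432.9, -18.3, 7.2]
ee_rot: [-180.0, -0.1, -13.5]
force: [-0.3, 0.2, 5.8]
gripper_width: 21.6
gripper_force: 25.0
pos [432.9 -18.3   7.2] psi -13.5 units: spin -13.03 then slide [ 7.52  3.94 -3.09]
```

```bash
python3 -m jog '{"jaw":[10,10,10,10,10,10,10,10,10,10],"slide":[[0,0,-0.6],[0,0,-0.9],[0,0,-0.9],[0,0,-0.6],[0,0,0],[0,0,0],[0,0,0],[0,0,0],[0,0,0],[0,0,0]],"spin":[0,-1,-1,-1,-1,-1,-1,-1,-1,-1]}'; python3 -m jog '{"jaw":[10,10,10,10,10,10,10,10,10,10],"slide":[[0,0,0],[0,0,0],[0,0,0],[0,0,0],[0.4,0.2,0],[0.8,0.45,0],[0.85,0.45,0],[0.85,0.45,0],[0.85,0.45,0],[0.85,0.45,0]],"spin":[-1,-1,-1,-1,0,0,0,0,0,0]}'; python3 go.py 548 209.5 45 90.8
```

```text
time_s: 16.35
ee_pos: [432.0, -18.3, 96.4]
ee_rot: [-180.0, 0.0, 58.9]
force: [-0.1, 0.1, -0.9]
gripper_width: 21.6
gripper_force: 25.0
time_s: 17.35
ee_pos: [505.1, 122.4, 96.4]
ee_rot: [-180.0, -0.0, 90.4]
force: [-0.0, 0.6, -0.6]
gripper_width: 21.7
gripper_force: 25.0
pos [505.1 122.4  96.4] psi 90.4 units: spin -0.05 then slide [2.88 1.47 1.71]
```

```bash
python3 -m jog '{"jaw":[10,10,10,10,10,10,10,10],"slide":[[0.8,0.4,0],[0.8,0.45,0],[0.8,0.4,0],[0.37,0.11,0.4],[0,0,0.7],[0,0,0.5],[0,0,0],[0,0,0]],"spin":[-0.05,0,0,0,0,0,0,0]}'; python3 go.py 548 209.5 27 90.8
```

```text
time_s: 18.15
ee_pos: [543.6, 203.9, 48.0]
ee_rot: [-179.9, 0.0, 90.9]
force: [0.5, 0.4, -1.0]
gripper_width: 21.2
gripper_force: 25.0
pos [543.6 203.9  48. ] psi 90.9 units: spin 0.01 then slide [0.18 0.15 0.7 ]
```

```bash
python3 -m jog '{"jaw":[10,10,10,10,10],"slide":[[0.16,0.14,0.2],[0,0,0.3],[0,0,0.17],[0,0,0],[0,0,0]],"spin":[0,0,0,0,0]}'; python3 go.py 548 209.5 27 90.8
```

```text
time_s: 18.65
ee_pos: [548.2, 208.8, 28.4]
ee_rot: [-180.0, 0.0, 90.9]
force: [0.4, -0.5, -0.7]
gripper_width: 21.5
gripper_force: 25.0
pos [548.2 208.8  28.4] psi 90.9 units: spin 0.02 then slide [ 0.02 -0.01  0.05]
```

```bash
python3 -m jog '{"jaw":[10,10,32,32,32,32,32,32,32,50],"slide":[[0,0,0.06],[0,0,0],[0,0,0],[0,0,0],[0,0,0],[0,0,-0.6],[0,0,-0.9],[0,0,-0.9],[-0.4,-0.1,0],[-0.9,-0.3,0]],"spin":[0,0,0,0,0,0,0,0,0,0]}'; python3 -m jog '{"jaw":[50,50,50,50,50,50,50,50,50,50],"slide":[[-0.95,-0.32,0],[-0.95,-0.32,0],[-0.95,-0.32,0],[-0.95,-0.32,0],[-0.95,-0.32,0],[-0.95,-0.32,0],[-0.95,-0.32,0],[-0.95,-0.32,0],[-0.95,-0.32,0],[-0.95,-0.32,0]],"spin":[0,0,0,0,0,0,0,0,0,0]}'; python3 go.py 441.1 -125.1 80 90.8
python3 - <<'E'
from workcell import env
import cv2
f=env.grab_frame("top"); cv2.imwrite("pics/t6.png",cv2.resize(f[110:260,160:360,::-1],None,fx=4,fy=4,interpolation=2))
E
```

```text
time_s: 19.65
ee_pos: [537.8, 170.4, 99.3]
ee_rot: [179.8, -0.1, 91.1]
force: [-0.0, -0.9, -0.2]
gripper_width: 37.2
gripper_force: 0.0
time_s: 20.65
ee_pos: [444.2, -118.0, 98.0]
ee_rot: [-179.9, -0.0, 90.9]
force: [-1.0, -0.4, 0.8]
gripper_width: 49.9
gripper_force: 0.0
pos [ 444.2 -118.    98. ] psi 90.9 units: spin 0.02 then slide [-0.24 -0.11  0.6 ]
```

View pics/t6.png

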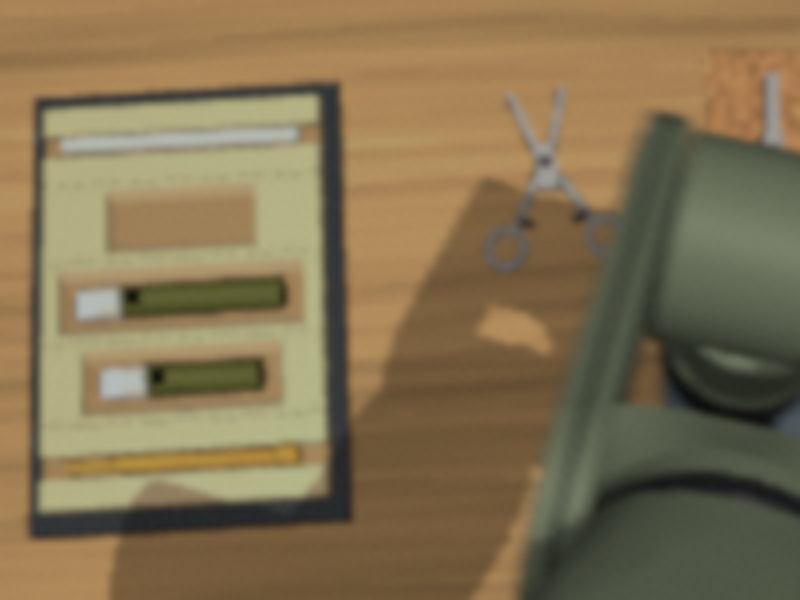

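Long and medium are both centred in their grooves; the long head spans columns 75–287 in a pocket of 59–303. The short head is last.

```bash
python3 -m jog '{"jaw":[50,50,50,50,50,50,50,50,50,50],"slide":[[-0.1,0,0],[0,0,0],[0,0,0],[0,0,0],[0,0,0],[0,0,0],[0,0,0],[0,0,0],[0,0,0],[0,0,0]],"spin":[1,1,1,1,1,1,1,1,1,1]}'; python3 go.py 441.1 -125.1 7 0
```

```text
time_s: 21.7
ee_pos: [444.8, -119.7, 98.0]
ee_rot: [-180.0, 0.1, 10.6]
force: [0.4, -0.0, 0.5]
gripper_width: 50.1
gripper_force: 0.0
pos [ 444.8 -119.7   98. ] psi 10.6 units: spin 1.33 then slide [-0.12  0.18  3.03]
```

```bash
python3 -m jog '{"jaw":[50,50,50,50,50,50,50,50,50,50],"slide":[[0,0,0],[0,0,0.4],[-0.13,0.18,0.7],[0,0,0.7],[0,0,0.7],[0,0,0.35],[0,0,0.15],[0,0,0],[0,0,0],[0,0,0]],"spin":[0.7,0.63,0,0,0,0,0,0,0,0]}' 25;  python3 -m jog '{"jaw":[22,10,10,10,10,10],"slide":[[0,0,0],[0,0,0],[0,0,0],[0,0,0],[0,0,0],[0,0,0]],"spin":[0,0,0,0,0,0]}'; python3 go.py 599.8 209.8 100 90.8
```

```text
time_s: 22.7
ee_pos: [442.5, -125.4, 9.5]
ee_rot: [180.0, -0.1, 0.3]
force: [0.6, -0.1, -0.2]
gripper_width: 49.7
gripper_force: 0.0
time_s: 23.3
ee_pos: [441.9, -125.2, 8.9]
ee_rot: [180.0, -0.0, 0.3]
force: [-1.3, -0.5, 1.4]
gripper_width: 21.5
gripper_force: 25.0
pos [ 441.9 -125.2    8.9] psi 0.3 units: spin -11.31 then slide [11.09  5.42 -3.04]
```

```bash
python3 -m jog '{"jaw":[30,30,30,10,10,10,10,10],"slide":[[0,0,0],[0,0,0],[0,0,0.06],[0,0,0],[0,0,0],[0,0,0],[0,0,-0.6],[0,0,-0.9]],"spin":[0,0,0,0,0,0,0,0]}' 25;python3 -m jog '{"jaw":[10,10,10,10,10,10,10,10,10,10],"slide":[[0,0,-0.9],[0,0,-0.7],[0,0,0],[0,0,0],[0,0,0],[0,0,0],[0,0,0],[0,0,0],[0,0,0],[0,0,0]],"spin":[-1,-1,-1,-1,-1,-1,-1,-1,-1,-1]}'; python3 go.py 599.8 209.8 100 90.8
```

```text
time_s: 24.1
ee_pos: [440.5, -124.8, 51.2]
ee_rot: [-179.9, 0.2, 0.3]
force: [0.2, -0.1, -0.4]
gripper_width: 21.0
gripper_force: 25.0
time_s: 25.1
ee_pos: [441.7, -125.2, 99.9]
ee_rot: [-180.0, 0.0, 80.6]
force: [-0.6, 1.1, 0.5]
gripper_width: 21.4
gripper_force: 25.0
pos [ 441.7 -125.2   99.9] psi 80.6 units: spin -1.27 then slide [11.09  5.43 -0.  ]
```

```bash
python3 -m jog '{"jaw":[10,10,10,10,10,10,10,10,10,10],"slide":[[0,0,0],[0,0,0],[0.5,0.2,0],[0.85,0.42,0],[0.85,0.42,0],[0.85,0.42,0],[0.85,0.42,0],[0.85,0.42,0],[0.85,0.42,0],[0.85,0.42,0]],"spin":[-0.7,-0.57,0,0,0,0,0,0,0,0]}'; python3 -m jog '{"jaw":[10,10,10,10,10,10,10,10],"slide":[[0.85,0.42,0],[0.85,0.42,0],[0.85,0.42,0],[0.85,0.42,0],[0.85,0.42,0],[0.34,0.17,0],[0,0,0],[0,0,0]],"spin":[0,0,0,0,0,0,0,0]}'; python3 go.py 599.8 210.2 45 90.8
```

```text
time_s: 26.1
ee_pos: [534.7, 70.1, 99.8]
ee_rot: [-180.0, 0.0, 90.5]
force: [0.7, 0.1, -0.5]
gripper_width: 21.1
gripper_force: 25.0
time_s: 26.9
ee_pos: [600.6, 206.3, 99.6]
ee_rot: [-179.9, 0.1, 90.5]
force: [-0.8, 1.4, -1.1]
gripper_width: 21.9
gripper_force: 25.0
pos [600.6 206.3  99.6] psi 90.5 units: spin -0.04 then slide [ 0.13 -0.03  1.82]
```

```bash
python3 -m jog '{"jaw":[10,10,10,10,10,10,10,10],"slide":[[0.13,-0.02,0.5],[0,0,0.7],[0,0,0.6],[0,0,0.4],[0,0,0.2],[0,0,0],[0,0,0],[0,0,0]],"spin":[-0.04,0,0,0,0,0,0,0]}'; python3 go.py 599.8 210.2 26.5 90.8
```

```text
time_s: 27.7
ee_pos: [601.5, 211.3, 28.9]
ee_rot: [179.9, -0.0, 90.8]
force: [-0.2, -0.7, 0.0]
gripper_width: 21.3
gripper_force: 25.0
pos [601.5 211.3  28.9] psi 90.8 units: spin -0.0 then slide [-0.04 -0.06  0.08]
```

Within tolerance. Lower the last bit, release and retreat.

```bash
python3 -m jog '{"jaw":[10,10,32,32,32,32,32,32,32,32],"slide":[[-0.03,-0.04,0.07],[0,0,0],[0,0,0],[0,0,0],[0,0,0],[0,0,-0.6],[0,0,-0.9],[0,0,-0.9],[-0.4,-0.3,0],[-0.9,-0.6,0]],"spin":[0,0,0,0,0,0,0,0,0,0]}'; python3 -m jog '{"jaw":[50,50,50,50,50,50,50,50,50,50],"slide":[[-0.95,-0.4,-0.5],[-0.95,-0.4,-0.5],[-0.95,-0.4,-0.5],[-0.95,-0.4,-0.5],[-0.95,-0.4,0],[-0.95,-0.4,0],[-0.95,-0.4,0],[-0.95,-0.32,0],[-0.95,0,0],[-0.95,0,0]],"spin":[0,0,0,0,0,0,0,0,0,0]}'
python3 - <<'E'
from workcell import env
import cv2,numpy as np
a=cv2.resize(env.grab_frame("top")[110:260,160:360,::-1],None,fx=2,fy=2,interpolation=2)
b=cv2.resize(env.grab_frame("scene")[130:340,160:480,::-1],(457,300),interpolation=2)
cv2.imwrite("pics/t7.png",cv2.resize(np.hstack([a,b[:,:400]]),(800,300)))
E
```

```text
time_s: 28.7
ee_pos: [574.8, 172.2, 99.0]
ee_rot: [179.8, -0.1, 90.9]
force: [0.0, 0.3, 0.1]
gripper_width: 32.0
gripper_force: 0.0
time_s: 29.7
ee_pos: [483.1, -116.5, 158.2]
ee_rot: [180.0, 0.0, 90.8]
force: [-0.1, 0.2, 0.5]
gripper_width: 50.2
gripper_force: 0.0
```

View pics/t7.png

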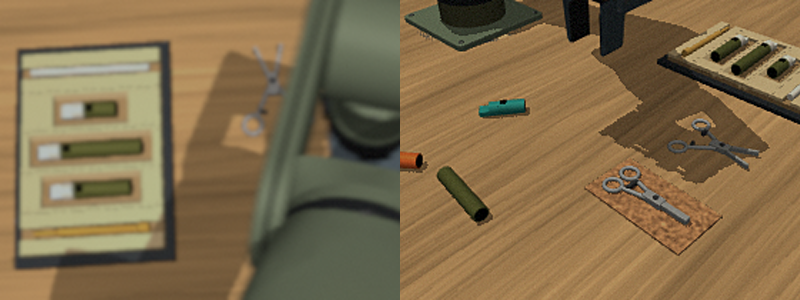

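All three heads are centred in their grooves: short at columns 61–117 in a pocket of 53–126. The clamp lies along the mat, and the plain tube and open clamp look undisturbed.

```bash
python3 -m jog '{"jaw":[50,50],"slide":[[0,0,0],[0,0,0]],"spin":[0,0]}' >/dev/null; python3 -c "
from workcell import env
print(env.job_done())"
```

```text
the job is handed in; nothing more can be done
None
```

I've handed the job in: the last pictures show all three heads centred in their own grooves and the shut clamp lying along the middle of the mat, with the plain tube and open clamp where they lay. It took about 30 s of the 99 s allowed; no verdict came back.

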